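# Pack the carry box with a beaker and a tin

### The job

Finish packing the low open carry box, which already holds one lidded metal tin at one end: stand the larger of the two glass beakers and the other lidded metal tin, the one on the table, upright in the box beside it, so that all three stand flat on the box's floor in one row. Set the glass beaker down gently, without dropping it.

Things in the scene. Friction and masses are not known exactly. Their poses are not given: they have to be found in the camera images.
- carry_box: low open box with aluminium sides and a grey raised floor, fixed to the table, a small dark carrying loop at each end (standing out 17 mm, 22 mm high). Outside 88 mm (its x) by 206 mm (its y, the long way), inside 80 x 198 mm, walls 4 mm. Origin at the centre of its underside, on the table; its floor is 18 mm and its rim 30 mm above the origin, so the walls stand 12 mm over the floor. One row of two tins and the beaker fits along y, with about 36 mm to spare in all
- large_beaker: the larger glass beaker, empty and open at the top, 54 mm wide (58 mm over the spout) and 71 mm high, 55 to 90 g; origin at the centre of its underside, z up. Take it round the wall. The smaller beaker near it, 59 mm high, is not wanted
- loose_tin: round aluminium tin with a push-on lid that stays on, standing on the table, 52 mm in diameter, 28 mm high, 28 to 49 g; origin at the centre of its underside, z up. Take it round the side near the top
- packed_tin: tin of the same kind and size, already standing loose in the box near the end of the box's +y; origin at the centre of its underside, z up
Not all that is in view belongs to the job. Leave any pink look-alike of the packed_tin alone. Leave any blue look-alike of the large_beaker alone.

How it is judged:
By the outcome, as a careful person would: the job done as asked, in the order asked, and still so for the second after the job is handed in, with the robot touching nothing.
It also fails if it takes over 51 s, if anything falls off the work surface, if the arm or the gripper's body presses on something with over 40 N, if the wrist force passes 120 N, or if a joint passes its speed limit or range.

### The arm

A 6-joint arm with a two-finger parallel gripper is mounted at the origin on a cart in front of the work surface, level with it; the furniture and walls round the work are solid. World frame = base frame: x ahead of the robot, y to its left, z up, the work surface at z = 0. Lengths are in m, angles in rad, forces in N, time in s.
With the tool pointing down it reaches from about 0.3 to 0.875 m from the base axis. Payload 6.4 kg.
Tool frame: the origin (TCP) lies midway between the tips of the shut fingers; the grasp point (between the pads) lies 19 mm behind it; y points along the fingers, z is the direction in which the jaws open and shut, and the axes are right-handed (so a half turn about y gives the same grasp; the last joint's range is limited). The gripper opens to 88 mm and grips with 3 to 60 N. Pads are 18 mm wide; open, the fingers measure 123 mm over their backs; the gripper's body (75 mm by 187 mm) begins 45 mm behind the grasp point.
Start: joints at [-1.454, 0.181, 1.607, -0, 1.354, -0.206], TCP at [0.182, -0.545, 0.239] pointing down, gripper open.
Joint ranges: [-2.99, 2.99], [-0.89, 2.07], [0.3, 2.58], [-1.14, 4.28], [0, 2.63], [-3.12, 3.12]. Speed limits (rad/s): [2.57, 2.57, 3.01, 3.14, 3.14, 3.14].

### API

Orientations are given as a unit quaternion [x, y, z, w].
In Python, from workcell import * gives the robot as it stands.
- The arm moves only by the tool send_rows, never from a script. Its argument "increments" is a list of rows, each a list of 3 entries, a list of its own where there are three numbers: the opening in per cent of the stroke, from 0 (shut) to 100 (fully open), then the shift along the tool's x, y, z as a fraction of full scale, then the turn, a rotation vector about the tool's x, y, z as a fraction of full scale. A call has 1 to 12 rows; each row shifts and turns the pose as measured when the row begins, along the tool's axes as they then stand; what a row does not reach is not made up. Full scale, the value 1, is 0.025 m for a shift and 180 degrees for a turn. A row lasts 1/8 s, in which the tool goes at most 62.5 mm and 10.7 degrees, less where a joint would pass 70% of its speed; a pose out of reach is approached as far as the arm can. A call with a number of a shift or a turn outside -1 to 1 is refused whole. A call with a gripper value outside its range is refused whole. The fingers move at their own pace and stop on an object; the grip force is fixed at half the most. Time passes only in rows, so rows that do not move let the fingers close. It gives the time, the measured TCP pose, the force and the opening at its end, in the units of the state.
- read_state(): the state, without advancing time (a new reading comes with each control period).
- camera(name): name is "side" or "top" or "wrist"; returns (picture, depth): 384x512x3 uint8, red, green, blue; 384x512 float32, m along the optical axis (not along the pixel's ray), 0 where there is no reading.
- camera_model(name): a dict with "intrinsics" (3x3 intrinsics, pixels), "k1" (the pictures are not rectified: a ray, as slopes to the right and down, at radius r is drawn at 1 + k1 r^2 times it, then the intrinsics apply), "xyz" and "rotation" of the camera in the world. Camera axes: x right, y down, z forward; pixel columns grow to the right and rows downward; lengths in m; the calibration is good to about 2 mm. A picture is of the moment at which its call begins: read the wrist's pose just before it. camera_model takes no time and is no camera call; for the wrist camera it gives the pose at the moment of the call.
- close_job(): hands the job in, once; it reports no verdict.
The state is a dict: "time": time; "joints": joint angles; "qd": joint speeds; "effort": joint torques, N m; "tcp_pos": TCP position; "eef_rot": TCP orientation; "wrist_force": force on the tool from outside, world axes, zero at the start; "torque": the same for the moment, N m; "opening": opening from 0.0 (shut) to 1.0 (fully open).
Only numpy, scipy, OpenCV 4.12 (cv2) and the standard library are available. Lean on these libraries where they do the work, as an engineer would, in place of code of your own. Each camera call takes 0.05 s, during which the arm holds its last target. There are 200 camera calls.

## Working session

There is one attempt and no reset: what is moved stays moved. The work goes in short steps, Python scripts to look and compute and a tool call to move; the robot and the scene stay as the last step left them, time stands still between calls to the robot, and variables do not carry over. Pictures are saved under pics/ and viewed, about 8 in all and at most 12, crops included, and the job is handed in when it is done.

Besides the shell and the picture viewer there is one more tool, called after "Request:" as name(argument=value, ...) on one line, values as JSON. send_rows: Moves the arm, as the interface text tells. Its arguments: {"type":"object","properties":{"increments":{"type":"array","items":{"type":"array"}}},"required":["increments"]}

```bash
mkdir -p pics; cat > h.py <<'E'
from workcell import *
import numpy as np, cv2
from scipy.spatial.transform import Rotation as R
def cap(n):
    m=camera_model(n); p,d=camera(n); np.savez(f'{n}.npz',p=p,d=d,K=m['intrinsics'],k1=m['k1'],xyz=m['xyz'],R=np.array(m['rotation'])); return p
def rot(r):
    r=np.array(r); return r if r.shape==(3,3) else R.from_quat(r).as_matrix()
def ray(n,u,v):
    z=np.load(n+'.npz'); K=z['K']; x=(np.asarray(u,float)-K[0,2])/K[0,0]; y=(np.asarray(v,float)-K[1,2])/K[1,1]
    X,Y=x.copy(),y.copy()
    for _ in range(20):
        f=1+z['k1']*(X*X+Y*Y); X=x/f; Y=y/f
    return z['xyz'],np.stack([X,Y,np.ones_like(X)],-1)@rot(z['R']).T,z['d']
def atz(n,u,v,h):
    o,d,_=ray(n,u,v); return o+d*((h-o[2])/d[...,2])[...,None]
def cloud(n):
    v,u=np.mgrid[0:384,0:512]; o,d,D=ray(n,u,v); return o+d*D[...,None],D
E
python3 - <<'E'
from h import *
a=cap('top');b=cap('side')
for n in('top','side'):
    m=camera_model(n);print(n,m['xyz'],m['k1'],m['intrinsics'])
cv2.imwrite('pics/top.png',cv2.resize(a[...,::-1],(800,600),interpolation=cv2.INTER_CUBIC))
cv2.imwrite('pics/side.png',cv2.resize(b[...,::-1],(800,600),interpolation=cv2.INTER_CUBIC))
print(read_state())
E
```

```text
top [ 0.45468798 -0.02042805  0.89421214] -0.061636404393968426 [[402.18045945   0.         250.10030173]
 [  0.         402.18045945 195.35860744]
 [  0.           0.           1.        ]]
side [ 0.38067955 -0.8833196   0.42025767] -0.15851241950750347 [[424.71969061   0.         249.16755069]
 [  0.         424.71969061 194.47273641]
 [  0.           0.           1.        ]]
{'time': 0.1, 'joints': array([-1.45429909e+00,  1.81443845e-01,  1.60787595e+00,  7.77377614e-06,
        1.35379136e+00, -2.06289828e-01]), 'qd': array([ 9.80501897e-04, -1.04790182e-03, -2.97567583e-03, -1.58749457e-03,
       -3.24339974e-05, -2.90167432e-04]), 'effort': array([ 4.60522933e-04, -4.34820771e+01, -3.42694080e+01,  7.03387731e-02,
        3.39956372e-02, -4.14938415e-05]), 'tcp_pos': array([ 0.18236561, -0.54482507,  0.2379286 ]), 'eef_rot': array([-0.11360027,  0.69845354, -0.69738113,  0.11365382]), 'wrist_force': array([-0.00352819,  0.77914648,  1.01259406]), 'torque': array([-0.0390561 , -0.00422169, -0.01487946]), 'opening': 0.9978431127163014}
```

View pics/top.png

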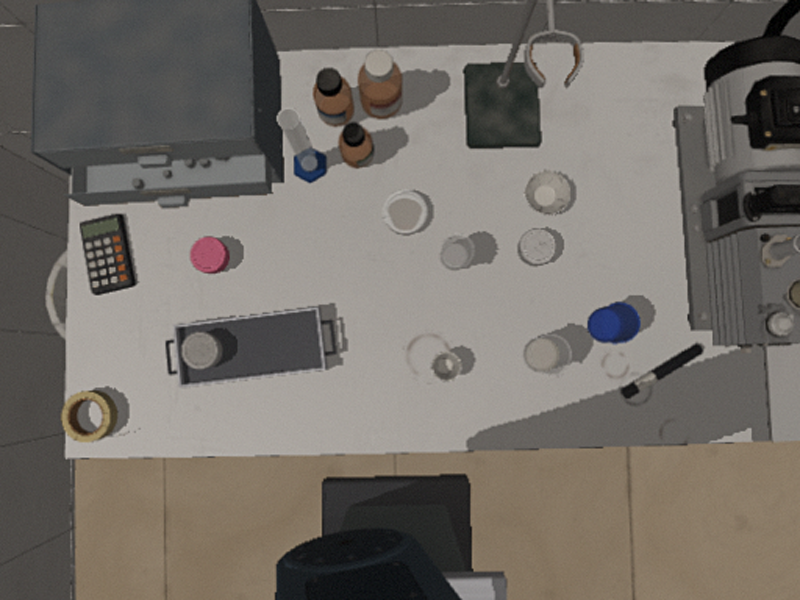

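View pics/side.png

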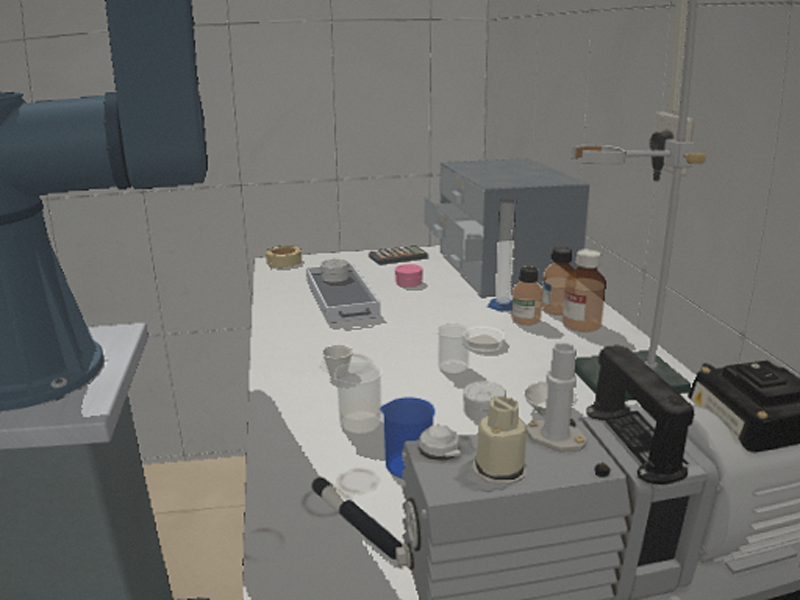

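Top view, image up = +x and left = +y. Beaker candidates: (548,352), which is clear and larger, (457,252), which is clear and smaller, and the blue one at (613,322). Tin candidates: (538,246), the dishes at (550,190) and (407,212), and the pink one at (210,255). I'll confirm in one crop and measure from depth.

```bash
python3 - <<'E'
from h import *
z=np.load('top.npz');p=z['p'][...,::-1]; s=np.load('side.npz')['p'][...,::-1]
a=cv2.resize(p[105:255,255:425],(680,600),interpolation=cv2.INTER_CUBIC)[:300]
a1=cv2.resize(p[105:180,270:370],(400,300),interpolation=cv2.INTER_CUBIC)
a2=cv2.resize(p[195:255,320:400],(400,300),interpolation=cv2.INTER_CUBIC)
a3=cv2.resize(p[190:250,100:220],(400,200),interpolation=cv2.INTER_CUBIC); a3=cv2.copyMakeBorder(a3,0,100,0,0,0)
a4=cv2.resize(s[195:300,200:350],(400,280),interpolation=cv2.INTER_CUBIC); a4=cv2.copyMakeBorder(a4,0,20,0,0,0)
cv2.imwrite('pics/c1.png',np.vstack([np.hstack([a1,a2]),np.hstack([a3,a4])]))
C,D=cloud('top')
for n,(u,v) in dict(tin=(538,246),d1=(550,190),d2=(407,212),big=(546,353),small=(457,252),blue=(610,323),ptin=(202,349),floor=(270,345),table=(400,400)).items():
    u=int(u*.64);v=int(v*.64); w=C[v-22:v+23,u-22:u+23].reshape(-1,3)
    print(n,C[v,u].round(4),np.percentile(w[:,2],[2,50,90,98]).round(3))
    h=np.percentile(C[v-3:v+4,u-3:u+4,2],50)
    k=w[abs(w[:,2]-h)<.006]
    if len(k)and h>.01:print('   bbox',k.min(0).round(3),k.max(0).round(3))
# box rim
w=C[185:255,100:225].reshape(-1,3); k=w[(w[:,2]>.024)&(w[:,2]<.036)]
print(len(k),cv2.minAreaRect((k[:,:2]*1000).astype(np.float32)))
E
```

```text
tin [ 0.6096 -0.217   0.0266] [-0.003  0.     0.027  0.03 ]
   bbox [ 0.583 -0.247  0.021] [ 0.659 -0.19   0.033]
d1 [ 0.6955 -0.2441  0.0049] [-0.003  0.     0.017  0.023]
d2 [ 0.6663 -0.035   0.0146] [-0.003  0.001  0.015  0.017]
   bbox [ 0.634 -0.064  0.008] [ 0.699 -0.001  0.019]
big [ 0.4613 -0.2219  0.0225] [-0.003  0.001  0.052  0.07 ]
   bbox [ 0.433 -0.242  0.016] [ 0.481 -0.192  0.028]
small [ 0.608  -0.1054  0.0015] [-0.003 -0.     0.02   0.058]
blue [ 0.5    -0.3135  0.0226] [-0.004  0.001  0.055  0.069]
   bbox [ 0.472 -0.334  0.016] [ 0.52  -0.286  0.027]
ptin [0.4771 0.2503 0.042 ] [-0.002  0.018  0.046  0.047]
   bbox [0.449 0.227 0.04 ] [0.5   0.276 0.05 ]
floor [0.4821 0.1629 0.0162] [-0.001  0.017  0.021  0.03 ]
   bbox [0.437 0.114 0.013] [0.525 0.212 0.023]
table [ 0.3988 -0.019   0.0016] [-0.004 -0.     0.002  0.003]
550 ((477.6910705566406, 195.19744873046875), (88.50904846191406, 218.83033752441406), 5.699313163757324)
```

View pics/c1.png

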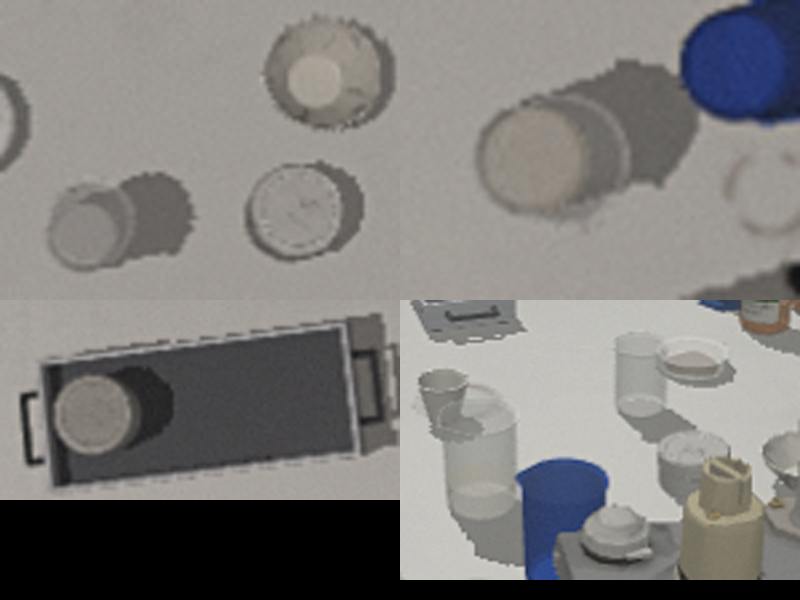

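The crop confirms it. The large clear beaker is at top-800 px (548,352): 70 mm high, not blue. The loose tin is the lidded disc at (538,246), top at z≈27 mm. (550,190) is an open bowl and (407,212) an open dish.

```bash
python3 - <<'E'
from h import *
f=lambda x,y:(100+x*.3,190+(y-300)*.3)
pts=np.array([atz('top',*f(*q),.03) for q in [(40,358),(52,490),(360,455),(348,320)]])
c=pts.mean(0);print('corners',pts.round(4),'centre',c.round(4))
ax=(pts[0]+pts[1]-pts[2]-pts[3])[:2];ax/=np.linalg.norm(ax);print('box y axis',ax, 'yaw deg',np.degrees(np.arctan2(-ax[0],ax[1])), np.linalg.norm(pts[0]-pts[1]),np.linalg.norm(pts[1]-pts[2]))
t=atz('top',100+93*.3,190+114*.3,.046);print('packed tin',t,'boxframe y',(t-c)[:2]@ax,'x',(t-c)[:2]@[ax[1],-ax[0]])
print('loose tin',atz('top',270+298*.25,105+208*.25,.028))
print('beaker bottom',atz('top',346.3,226.6,.004),'rim right edge',atz('top',366,227,.071),'rim left', atz('top',335.3,226,.071))
s=read_state();M=R.from_quat(s['eef_rot']).as_matrix();print('tool axes cols',M.round(3))
m=camera_model('wrist');print(m['xyz'],rot(m['rotation']).round(3))
E
```

```text
corners [[0.5122 0.2917 0.03  ]
 [0.4263 0.2836 0.03  ]
 [0.4444 0.0827 0.03  ]
 [0.5318 0.0891 0.03  ]] centre [0.4787 0.1868 0.03  ]
box y axis [-0.09317759  0.9956495 ] yaw deg 5.346438231887672 0.08630607498087271 0.20173371324373313
packed tin [0.47450152 0.25137816 0.046     ] boxframe y 0.06469687423473405 x 0.0018541965748906143
loose tin [ 0.60930137 -0.21773369  0.028     ]
beaker bottom [ 0.45803389 -0.2200546   0.004     ] rim right edge [ 0.45584145 -0.24541941  0.071     ] rim left [ 0.45962177 -0.18256167  0.071     ]
tool axes cols [[-0.948 -0.     0.317]
 [-0.317  0.002 -0.948]
 [-0.    -1.    -0.001]]
[ 0.24351629 -0.5233704   0.38480739] [[ 0.317 -0.917 -0.242]
 [-0.948 -0.307 -0.079]
 [-0.002  0.255 -0.967]]
```

```bash
cat > plan.py <<'E'
from h import *
def axes(yaw): # yaw of jaw direction (deg), tool down
    a=np.radians(yaw); z=np.array([np.cos(a),np.sin(a),0]); y=np.array([0,0,-1.]); return np.stack([np.cross(y,z),y,z],1)
def plan(pos,yaw,n,open_,start=None):
    s=read_state(); p=np.array(s['tcp_pos']); M=R.from_quat(s['eef_rot']); G=R.from_matrix(axes(yaw))
    if start is not None: p,M=np.array(start[0]),R.from_matrix(axes(start[1]))
    w=(M.inv()*G).as_rotvec()/n; d=(np.array(pos)-p)/n
    print('per row mm',(np.linalg.norm(d)*1000).round(1),'deg',np.degrees(np.linalg.norm(w)).round(2))
    out=[]
    for i in range(n):
        t=(M.inv().apply(d)/.025).round(3); out.append([open_,t.tolist(),(w/np.pi).round(4).tolist()]); M=M*R.from_rotvec(w)
    print(out)
E
python3 - <<'E'
from plan import *
plan((.455,-.219,.21),5.35,20,100)
E
```

```text
per row mm 21.3 deg 3.84
[[100, [-0.724, 0.057, -0.445], [0.0, -0.0213, -0.0]], [100, [-0.752, 0.057, -0.395], [0.0, -0.0213, -0.0]], [100, [-0.777, 0.057, -0.344], [0.0, -0.0213, -0.0]], [100, [-0.798, 0.057, -0.291], [0.0, -0.0213, -0.0]], [100, [-0.816, 0.056, -0.237], [0.0, -0.0213, -0.0]], [100, [-0.83, 0.056, -0.182], [0.0, -0.0213, -0.0]], [100, [-0.84, 0.056, -0.126], [0.0, -0.0213, -0.0]], [100, [-0.847, 0.056, -0.069], [0.0, -0.0213, -0.0]], [100, [-0.85, 0.056, -0.012], [0.0, -0.0213, -0.0]], [100, [-0.848, 0.056, 0.045], [0.0, -0.0213, -0.0]], [100, [-0.844, 0.056, 0.101], [0.0, -0.0213, -0.0]], [100, [-0.835, 0.056, 0.158], [0.0, -0.0213, -0.0]], [100, [-0.822, 0.056, 0.213], [0.0, -0.0213, -0.0]], [100, [-0.806, 0.056, 0.268], [0.0, -0.0213, -0.0]], [100, [-0.787, 0.056, 0.321], [0.0, -0.0213, -0.0]], [100, [-0.763, 0.056, 0.373], [0.0, -0.0213, -0.0]], [100, [-0.737, 0.056, 0.424], [0.0, -0.0213, -0.0]], [100, [-0.707, 0.056, 0.472], [0.0, -0.0213, -0.0]], [100, [-0.673, 0.056, 0.518], [0.0, -0.0213, -0.0]], [100, [-0.637, 0.056, 0.562], [0.0, -0.0213, -0.0]]]
```

Request:
send_rows(increments=[[100,[-0.72,0.05,-0.45],[0,-0.021,0]],[100,[-0.75,0.05,-0.4],[0,-0.021,0]],[100,[-0.78,0.05,-0.34],[0,-0.021,0]],[100,[-0.8,0.05,-0.29],[0,-0.021,0]],[100,[-0.82,0.05,-0.24],[0,-0.021,0]],[100,[-0.83,0.05,-0.18],[0,-0.021,0]],[100,[-0.84,0.05,-0.13],[0,-0.021,0]],[100,[-0.85,0.05,-0.07],[0,-0.021,0]],[100,[-0.85,0.05,-0.01],[0,-0.021,0]],[100,[-0.85,0.05,0.05],[0,-0.021,0]],[100,[-0.84,0.05,0.1],[0,-0.021,0]],[100,[-0.84,0.05,0.16],[0,-0.021,0]]])

```text
time: 1.6
tcp_pos: [0.3521, -0.3349, 0.2215]
eef_rot: [-0.387, 0.592, -0.591, 0.388]
wrist_force: [0.1, 1.4, -0.2]
opening: 1.001
```

```bash
python3 - <<'E'
from plan import *
plan((.455,-.219,.21),5.35,9,100)
E
```

```text
per row mm 17.3 deg 3.21
[[100, [-0.655, 0.053, 0.214], [0.0, -0.0178, -0.0001]], [100, [-0.642, 0.053, 0.25], [0.0, -0.0178, -0.0001]], [100, [-0.627, 0.052, 0.286], [0.0, -0.0178, -0.0001]], [100, [-0.61, 0.052, 0.32], [0.0, -0.0178, -0.0001]], [100, [-0.591, 0.052, 0.354], [0.0, -0.0178, -0.0001]], [100, [-0.57, 0.052, 0.387], [0.0, -0.0178, -0.0001]], [100, [-0.548, 0.052, 0.418], [0.0, -0.0178, -0.0001]], [100, [-0.524, 0.051, 0.448], [0.0, -0.0178, -0.0001]], [100, [-0.498, 0.051, 0.476], [0.0, -0.0178, -0.0001]]]
```

Tracking is close to what I commanded.

Request:
send_rows(increments=[[100,[-0.65,0.05,0.21],[0,-0.018,0]],[100,[-0.64,0.05,0.25],[0,-0.018,0]],[100,[-0.63,0.05,0.29],[0,-0.018,0]],[100,[-0.61,0.05,0.32],[0,-0.018,0]],[100,[-0.59,0.05,0.35],[0,-0.018,0]],[100,[-0.57,0.05,0.39],[0,-0.018,0]],[100,[-0.55,0.05,0.42],[0,-0.018,0]],[100,[-0.52,0.05,0.45],[0,-0.018,0]],[100,[-0.5,0.05,0.48],[0,-0.018,0]],[100,[0,0,0],[0,0,0]]])

```text
time: 2.85
tcp_pos: [0.459, -0.2035, 0.2109]
eef_rot: [-0.534, 0.463, -0.463, 0.535]
wrist_force: [0.5, 0.8, 0.3]
opening: 1.0
```

```bash
python3 - <<'E'
from plan import *
a=cap('wrist'); s=read_state(); print(s['tcp_pos'],R.from_quat(s['eef_rot']).as_matrix().round(3))
cv2.imwrite('pics/w1.png',cv2.resize(a[...,::-1],(800,600),interpolation=cv2.INTER_CUBIC))
C,D=cloud('wrist'); w=C.reshape(-1,3); k=w[(D.ravel()>0)&(w[:,2]>.062)&(w[:,2]<.08)&(abs(w[:,0]-.458)<.05)&(abs(w[:,1]+.219)<.042)]
print(len(k)); 
if len(k)>4: print(k.min(0),k.max(0),cv2.minEnclosingCircle((k[:,:2]*1000).astype(np.float32)))
E
```

```text
[ 0.45872378 -0.2039503   0.2108779 ] [[ 0.142  0.002  0.99 ]
 [-0.99   0.002  0.142]
 [-0.001 -1.     0.002]]
561
[ 0.42827168 -0.24259117  0.06203927] [ 0.48379913 -0.19014306  0.07356701] ((455.469970703125, -216.8454132080078), 28.357759475708008)
```

View pics/w1.png

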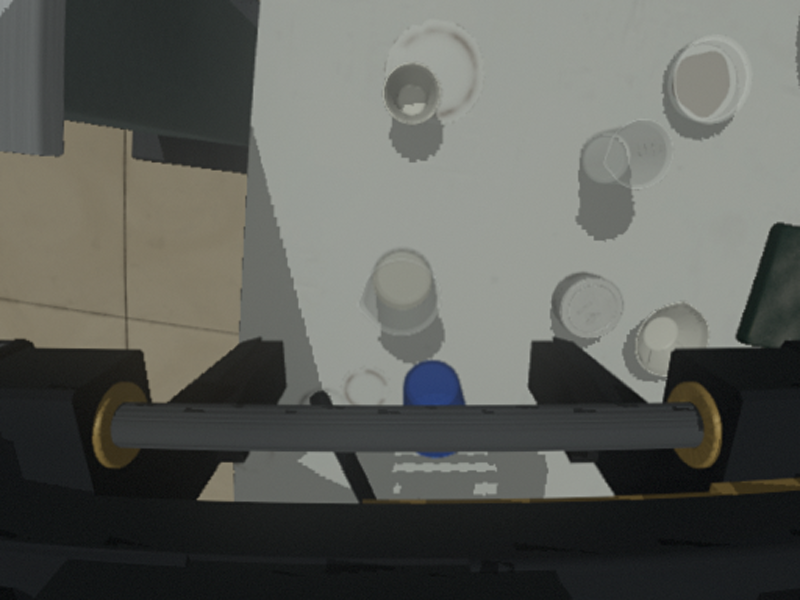

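The wrist picture shows the large beaker at about (404,300) with its spout at (362,303), pointing to −x. It is clear of the blue one at (432,390), and the tin is at (588,305). I'll grip with the jaws at yaw 50° to keep off the spout.

```bash
python3 - <<'E'
from plan import *
plan((.457,-.218,.095),50,6,100)
plan((.457,-.218,.018),50,5,100,((.457,-.218,.095),50))
E
```

```text
per row mm 19.5 deg 6.98
[[100, [0.092, 0.772, -0.026], [-0.0001, -0.0388, -0.0]], [100, [0.088, 0.772, -0.037], [-0.0001, -0.0388, -0.0]], [100, [0.083, 0.772, -0.047], [-0.0001, -0.0388, -0.0]], [100, [0.077, 0.772, -0.056], [-0.0001, -0.0388, -0.0]], [100, [0.069, 0.772, -0.065], [-0.0001, -0.0388, -0.0]], [100, [0.061, 0.772, -0.073], [-0.0001, -0.0388, -0.0]]]
per row mm 15.4 deg 0.0
[[100, [0.0, 0.616, 0.0], [0.0, 0.0, 0.0]], [100, [0.0, 0.616, 0.0], [0.0, 0.0, 0.0]], [100, [0.0, 0.616, 0.0], [0.0, 0.0, 0.0]], [100, [0.0, 0.616, 0.0], [0.0, 0.0, 0.0]], [100, [0.0, 0.616, 0.0], [0.0, 0.0, 0.0]]]
```

Request:
send_rows(increments=[[100,[0.09,0.77,-0.03],[0,-0.039,0]],[100,[0.09,0.77,-0.04],[0,-0.039,0]],[100,[0.08,0.77,-0.05],[0,-0.039,0]],[100,[0.08,0.77,-0.06],[0,-0.039,0]],[100,[0.07,0.75,-0.06],[0,-0.039,0]],[100,[0.06,0.7,-0.07],[0,-0.039,0]],[100,[0,0,0],[0,0,0]]])

```text
time: 3.78
tcp_pos: [0.4554, -0.2216, 0.0961]
eef_rot: [0.667, -0.233, 0.236, -0.667]
wrist_force: [0.1, -0.2, -1.0]
opening: 0.998
```

```bash
python3 - <<'E'
from plan import *
plan((.457,-.218,.018),50,5,100)
E
```

```text
per row mm 15.6 deg 0.26
[[100, [-0.01, 0.624, 0.03], [-0.0, 0.0014, 0.0002]], [100, [-0.01, 0.624, 0.03], [-0.0, 0.0014, 0.0002]], [100, [-0.009, 0.624, 0.03], [-0.0, 0.0014, 0.0002]], [100, [-0.009, 0.624, 0.03], [-0.0, 0.0014, 0.0002]], [100, [-0.009, 0.624, 0.03], [-0.0, 0.0014, 0.0002]]]
```

Request:
send_rows(increments=[[100,[-0.01,0.62,0.03],[0,0.0015,0]],[100,[-0.01,0.62,0.03],[0,0.0015,0]],[100,[-0.01,0.62,0.03],[0,0.0015,0]],[100,[-0.01,0.6,0.03],[0,0.0015,0]],[100,[-0.01,0.45,0.03],[0,0.0015,0]],[100,[0,0,0],[0,0,0]]])

```text
time: 4.53
tcp_pos: [0.4574, -0.2183, 0.0193]
eef_rot: [0.664, -0.243, 0.247, -0.663]
wrist_force: [0.5, -1.1, -0.1]
opening: 1.001
```

Request:
send_rows(increments=[[40,[0,0,0],[0,0,0]],[40,[0,0,0],[0,0,0]],[40,[0,0,0],[0,0,0]],[40,[0,0,0],[0,0,0]],[40,[0,0,0],[0,0,0]],[40,[0,0,0],[0,0,0]]])

```text
time: 5.28
tcp_pos: [0.4586, -0.2192, 0.0209]
eef_rot: [0.664, -0.242, 0.248, -0.662]
wrist_force: [-0.2, -0.3, -0.9]
opening: 0.58
```

Request:
send_rows(increments=[[40,[0,0,0],[0,0,0]],[40,[0,-0.2,0],[0,0,0]],[40,[0,-0.5,0],[0,0,0]],[40,[0,-0.8,0],[0,0,0]],[40,[0,-0.8,0],[0,0,0]]])

```text
time: 5.9
tcp_pos: [0.4573, -0.2182, 0.0803]
eef_rot: [0.664, -0.243, 0.247, -0.663]
wrist_force: [0.5, -0.5, -0.7]
opening: 0.58
```

```bash
python3 - <<'E'
from plan import *
cap('wrist'); s=read_state(); print(s['tcp_pos'],s['opening'],s['wrist_force'])
M=axes(5.35)
c=np.array([.4787,.1868]);ax=np.array([-.0932,.9956])
print('targets beaker',c+ax*.003,'tin',c-ax*.060)
t=c+ax*.003
plan((t[0],t[1],.12),5.35,22,40)
E
```

```text
[ 0.45878968 -0.21928526  0.08295777] 0.5802134645080183 [ 1.58134979 -1.15374204  0.9327256 ]
targets beaker [0.4784204 0.1897868] tin [0.484292 0.127064]
per row mm 18.7 deg 2.01
[[40, [-0.455, -0.071, 0.589], [-0.0001, 0.0111, 0.0001]], [40, [-0.476, -0.071, 0.572], [-0.0001, 0.0111, 0.0001]], [40, [-0.495, -0.071, 0.555], [-0.0001, 0.0111, 0.0001]], [40, [-0.515, -0.071, 0.538], [-0.0001, 0.0111, 0.0001]], [40, [-0.533, -0.071, 0.519], [-0.0001, 0.0111, 0.0001]], [40, [-0.551, -0.071, 0.5], [-0.0001, 0.0111, 0.0001]], [40, [-0.568, -0.071, 0.481], [-0.0001, 0.0111, 0.0001]], [40, [-0.585, -0.071, 0.461], [-0.0001, 0.0111, 0.0001]], [40, [-0.601, -0.07, 0.44], [-0.0001, 0.0111, 0.0001]], [40, [-0.616, -0.07, 0.418], [-0.0001, 0.0111, 0.0001]], [40, [-0.63, -0.07, 0.397], [-0.0001, 0.0111, 0.0001]], [40, [-0.643, -0.07, 0.374], [-0.0001, 0.0111, 0.0001]], [40, [-0.656, -0.07, 0.352], [-0.0001, 0.0111, 0.0001]], [40, [-0.668, -0.07, 0.328], [-0.0001, 0.0111, 0.0001]], [40, [-0.679, -0.069, 0.305], [-0.0001, 0.0111, 0.0001]], [40, [-0.69, -0.069, 0.281], [-0.0001, 0.0111, 0.0001]], [40, [-0.699, -0.069, 0.256], [-0.0001, 0.0111, 0.0001]], [40, [-0.708, -0.069, 0.232], [-0.0001, 0.0111, 0.0001]], [40, [-0.715, -0.068, 0.207], [-0.0001, 0.0111, 0.0001]], [40, [-0.722, -0.068, 0.182], [-0.0001, 0.0111, 0.0001]], [40, [-0.728, -0.068, 0.156], [-0.0001, 0.0111, 0.0001]], [40, [-0.733, -0.068, 0.131], [-0.0001, 0.0111, 0.0001]]]
```

Opening holds at 0.58 against a 0.40 command, so the beaker is held. Carrying it to the box.

Request:
send_rows(increments=[[40,[-0.3,-0.3,0.4],[0,0.005,0]],[40,[-0.48,-0.3,0.57],[0,0.011,0]],[40,[-0.5,-0.2,0.56],[0,0.011,0]],[40,[-0.52,-0.1,0.54],[0,0.011,0]],[40,[-0.53,-0.07,0.52],[0,0.011,0]],[40,[-0.55,-0.07,0.5],[0,0.011,0]],[40,[-0.57,-0.07,0.48],[0,0.011,0]],[40,[-0.58,-0.07,0.46],[0,0.011,0]],[40,[-0.6,-0.07,0.44],[0,0.011,0]],[40,[-0.62,-0.07,0.42],[0,0.011,0]],[40,[-0.63,-0.07,0.4],[0,0.011,0]],[40,[-0.64,-0.07,0.37],[0,0.011,0]]])

```text
time: 7.45
tcp_pos: [0.4627, 0.0133, 0.1196]
eef_rot: [0.599, -0.375, 0.378, -0.598]
wrist_force: [0.5, -0.2, -0.7]
opening: 0.581
```

```bash
python3 - <<'E'
from plan import *
plan((.4784,.1898,.135),5.35,10,40)
E
```

```text
per row mm 17.8 deg 2.03
[[40, [-0.609, -0.063, 0.362], [-0.0001, 0.0113, 0.0001]], [40, [-0.621, -0.063, 0.341], [-0.0001, 0.0113, 0.0001]], [40, [-0.633, -0.063, 0.318], [-0.0001, 0.0113, 0.0001]], [40, [-0.644, -0.063, 0.296], [-0.0001, 0.0113, 0.0001]], [40, [-0.654, -0.063, 0.273], [-0.0001, 0.0113, 0.0001]], [40, [-0.663, -0.063, 0.249], [-0.0001, 0.0113, 0.0001]], [40, [-0.672, -0.062, 0.226], [-0.0001, 0.0113, 0.0001]], [40, [-0.679, -0.062, 0.202], [-0.0001, 0.0113, 0.0001]], [40, [-0.686, -0.062, 0.177], [-0.0001, 0.0113, 0.0001]], [40, [-0.692, -0.062, 0.153], [-0.0001, 0.0113, 0.0001]]]
```

Request:
send_rows(increments=[[40,[-0.61,-0.06,0.36],[0,0.011,0]],[40,[-0.62,-0.06,0.34],[0,0.011,0]],[40,[-0.63,-0.06,0.32],[0,0.011,0]],[40,[-0.64,-0.06,0.3],[0,0.011,0]],[40,[-0.65,-0.06,0.27],[0,0.011,0]],[40,[-0.66,-0.06,0.25],[0,0.011,0]],[40,[-0.67,-0.06,0.23],[0,0.011,0]],[40,[-0.65,-0.06,0.2],[0,0.011,0]],[40,[-0.5,-0.06,0.15],[0,0.011,0]],[40,[-0.35,-0.06,0.1],[0,0.01,0]],[40,[0,0,0],[0,0,0]]])

```text
time: 8.82
tcp_pos: [0.4701, 0.1893, 0.1327]
eef_rot: [0.524, -0.478, 0.475, -0.521]
wrist_force: [-0.1, 0.3, -0.8]
opening: 0.575
```

```bash
python3 - <<'E'
from plan import *
a=cap('wrist');b=cap('side'); s=read_state(); print(s['tcp_pos'],s['opening'],np.degrees(np.arctan2(*R.from_quat(s['eef_rot']).as_matrix()[1::-1,2])))
a=cv2.resize(a[...,::-1],(560,420),interpolation=cv2.INTER_CUBIC)
b=cv2.resize(b[120:225,140:280][...,::-1],(560,420),interpolation=cv2.INTER_CUBIC)
c=np.vstack([a,b]);cv2.imwrite('pics/w2.png',cv2.resize(np.hstack([a,b]),(800,300),interpolation=cv2.INTER_AREA))
plan((.4784,.1898,.06),5.35,5,40)
E
```

```text
[0.47011233 0.18856578 0.13256593] 0.5808076036866966 5.31139496946445
per row mm 14.6 deg 0.07
[[40, [-0.004, 0.58, 0.07], [0.0004, -0.0, 0.0]], [40, [-0.004, 0.58, 0.07], [0.0004, -0.0, 0.0]], [40, [-0.004, 0.58, 0.069], [0.0004, -0.0, 0.0]], [40, [-0.004, 0.58, 0.068], [0.0004, -0.0, 0.0]], [40, [-0.004, 0.58, 0.068], [0.0004, -0.0, 0.0]]]
```

View pics/w2.png

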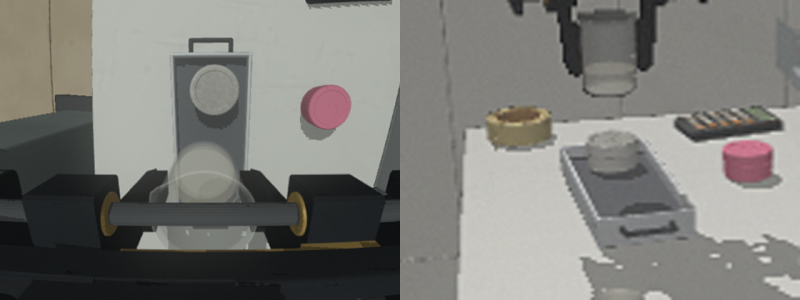

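The beaker is held upright over the box with its rim at about (203,190), and the packed tin is at (214,90) in the left panel. Lowering with a small +x correction.

Request:
send_rows(increments=[[40,[0,0.58,0.07],[0,0,0]],[40,[0,0.58,0.07],[0,0,0]],[40,[0,0.58,0.07],[0,0,0]],[40,[0,0.5,0.07],[0,0,0]],[40,[0,0.4,0.05],[0,0,0]],[40,[0,0.2,0],[0,0,0]],[40,[0,0,0],[0,0,0]]])

```text
time: 9.8
tcp_pos: [0.477, 0.188, 0.0547]
eef_rot: [0.525, -0.479, 0.475, -0.52]
wrist_force: [1.1, -0.3, -0.4]
opening: 0.584
```

```bash
python3 - <<'E'
from plan import *
t=atz('wrist',214*1.28,90*1.28,.046);print('packed',t)
for q in [(170,56),(248,54)]: print('corner',atz('wrist',q[0]*1.28,q[1]*1.28,.03))
s=read_state(); print(s['tcp_pos'],s['wrist_force'],s['opening'])
plan((.4784,.1898,.043),5.35,2,40)
E
```

```text
packed [0.47396535 0.25439817 0.046     ]
corner [0.42409255 0.285539   0.03      ]
corner [0.50689675 0.29536316 0.03      ]
[0.47704903 0.18798291 0.05469913] [ 1.1153219  -0.2976613  -0.41308594] 0.5841427017872004
per row mm 6.0 deg 0.28
[[40, [-0.034, 0.234, 0.032], [0.0015, -0.0003, 0.0001]], [40, [-0.034, 0.234, 0.031], [0.0015, -0.0003, 0.0001]]]
```

Request:
send_rows(increments=[[40,[0,0.2,0.03],[0,0,0]],[40,[0,0.15,0.03],[0,0,0]],[40,[0,0.1,0],[0,0,0]],[40,[0,0,0],[0,0,0]]])

```text
time: 10.3
tcp_pos: [0.4795, 0.1883, 0.0438]
eef_rot: [0.524, -0.478, 0.475, -0.52]
wrist_force: [-0.0, 0.2, -0.8]
opening: 0.58
```

Request:
send_rows(increments=[[40,[0,0.06,0],[0,0,0]],[40,[0,0,0],[0,0,0]]])

```text
time: 10.55
tcp_pos: [0.4796, 0.1884, 0.0424]
eef_rot: [0.524, -0.478, 0.475, -0.52]
wrist_force: [-0.2, 0.6, -0.3]
opening: 0.58
```

Request:
send_rows(increments=[[40,[0,0.06,0],[0,0,0]],[40,[0,0,0],[0,0,0]]])

```text
time: 10.8
tcp_pos: [0.4796, 0.1884, 0.0409]
eef_rot: [0.524, -0.478, 0.475, -0.521]
wrist_force: [0.5, -0.3, -1.0]
opening: 0.582
```

Request:
send_rows(increments=[[40,[0,0.05,0],[0,0,0]],[40,[0,0,0],[0,0,0]]])

```text
time: 11.05
tcp_pos: [0.4796, 0.1884, 0.0396]
eef_rot: [0.524, -0.478, 0.475, -0.521]
wrist_force: [0.6, 0.8, -0.3]
opening: 0.582
```

Request:
send_rows(increments=[[40,[0,0.04,0],[0,0,0]],[40,[0,0,0],[0,0,0]]])

```text
time: 11.3
tcp_pos: [0.4798, 0.1884, 0.0388]
eef_rot: [0.524, -0.478, 0.475, -0.521]
wrist_force: [-0.0, 0.4, 0.2]
opening: 0.581
```

Request:
send_rows(increments=[[40,[0,0.04,0],[0,0,0]],[40,[0,0,0],[0,0,0]]])

```text
time: 11.55
tcp_pos: [0.48, 0.1886, 0.0388]
eef_rot: [0.524, -0.478, 0.475, -0.521]
wrist_force: [0.4, -0.4, -0.5]
opening: 0.581
```

Request:
send_rows(increments=[[40,[0,0.04,0],[0,0,0]],[40,[0,0.04,0],[0,0,0]]])

```text
time: 11.8
tcp_pos: [0.4802, 0.1889, 0.0385]
eef_rot: [0.524, -0.478, 0.475, -0.521]
wrist_force: [-6.5, -1.5, 15.2]
opening: 0.577
```

```bash
python3 - <<'E'
from plan import *
for i in range(3):
    b=cap('side'); s=read_state(); print(s['tcp_pos'],s['wrist_force'])
E
```

```text
[0.48016975 0.18888331 0.03857707] [-6.19102698 -0.49172624 12.94531314]
[0.48019659 0.18886843 0.03858217] [-5.32870181 -1.15777016 12.89132749]
[0.48017201 0.1888558  0.03857884] [-4.91687281 -1.9174504  13.02761971]
```

It's in contact with the floor (13 N). Relieving that, then releasing.

Request:
send_rows(increments=[[40,[0,-0.02,0],[0,0,0]],[70,[0,0,0],[0,0,0]],[85,[0,0,0],[0,0,0]],[95,[0,0,0],[0,0,0]],[95,[0,0,0],[0,0,0]]])

```text
time: 12.58
tcp_pos: [0.4802, 0.1888, 0.0386]
eef_rot: [0.524, -0.478, 0.475, -0.521]
wrist_force: [-0.0, 0.0, 0.1]
opening: 0.949
```

Request:
send_rows(increments=[[95,[0,-0.2,0],[0,0,0]],[95,[0,-0.6,0],[0,0,0]],[95,[0,-0.9,0],[0,0,0]],[95,[0,-0.9,0],[0,0,0]],[95,[0,-0.9,0],[0,0,0]],[95,[0,-0.6,0],[0,0,0]],[95,[0,-0.2,0],[0,0,0]]])

```text
time: 13.45
tcp_pos: [0.4815, 0.1891, 0.1542]
eef_rot: [0.523, -0.477, 0.476, -0.522]
wrist_force: [0.5, 0.7, 0.6]
opening: 0.949
```

```bash
python3 - <<'E'
from plan import *
cap('top'); s=read_state(); print(s['tcp_pos'],s['opening'])
plan((.609,-.2175,.13),5.35,20,95)
E
```

```text
[0.48162336 0.18907846 0.15435587] 0.9536418373990724
per row mm 21.3 deg 0.01
[[95, [0.833, 0.048, 0.179], [0.0, -0.0, 0.0]], [95, [0.833, 0.048, 0.179], [0.0, -0.0, 0.0]], [95, [0.833, 0.048, 0.179], [0.0, -0.0, 0.0]], [95, [0.833, 0.048, 0.179], [0.0, -0.0, 0.0]], [95, [0.833, 0.048, 0.179], [0.0, -0.0, 0.0]], [95, [0.833, 0.048, 0.179], [0.0, -0.0, 0.0]], [95, [0.833, 0.048, 0.179], [0.0, -0.0, 0.0]], [95, [0.833, 0.048, 0.179], [0.0, -0.0, 0.0]], [95, [0.833, 0.048, 0.179], [0.0, -0.0, 0.0]], [95, [0.833, 0.048, 0.179], [0.0, -0.0, 0.0]], [95, [0.833, 0.049, 0.178], [0.0, -0.0, 0.0]], [95, [0.833, 0.049, 0.178], [0.0, -0.0, 0.0]], [95, [0.833, 0.049, 0.178], [0.0, -0.0, 0.0]], [95, [0.833, 0.049, 0.178], [0.0, -0.0, 0.0]], [95, [0.833, 0.049, 0.178], [0.0, -0.0, 0.0]], [95, [0.833, 0.049, 0.178], [0.0, -0.0, 0.0]], [95, [0.833, 0.049, 0.178], [0.0, -0.0, 0.0]], [95, [0.833, 0.049, 0.178], [0.0, -0.0, 0.0]], [95, [0.833, 0.049, 0.178], [0.0, -0.0, 0.0]], [95, [0.833, 0.049, 0.178], [0.0, -0.0, 0.0]]]
```

The bowl at about (0.695,−0.244) is close to the tin on the +x side, so I'll use a jaw yaw of 60° at the pick-up.

```bash
python3 - <<'E'
from plan import *
z=np.load('top.npz');C,D=cloud('top')
w=C.reshape(-1,3);k=w[(w[:,2]>.024)&(w[:,2]<.034)&(abs(w[:,0]-.609)<.033)&(abs(w[:,1]+.2175)<.033)]
print('tin',len(k),cv2.minEnclosingCircle((k[:,:2]*1000).astype(np.float32)),k[:,:2].mean(0))
plan((.609,-.2175,.13),60,21,95)
E
```

```text
tin 433 ((609.2728881835938, -216.04051208496094), 26.19019889831543) [ 0.60902105 -0.21583302]
per row mm 20.3 deg 2.61
[[95, [0.793, 0.046, 0.171], [0.0, -0.0145, -0.0]], [95, [0.8, 0.046, 0.134], [0.0, -0.0145, -0.0]], [95, [0.806, 0.046, 0.098], [0.0, -0.0145, -0.0]], [95, [0.809, 0.046, 0.061], [0.0, -0.0145, -0.0]], [95, [0.811, 0.046, 0.024], [0.0, -0.0145, -0.0]], [95, [0.811, 0.046, -0.013], [0.0, -0.0145, -0.0]], [95, [0.81, 0.046, -0.05], [0.0, -0.0145, -0.0]], [95, [0.807, 0.046, -0.086], [0.0, -0.0145, -0.0]], [95, [0.802, 0.046, -0.123], [0.0, -0.0145, -0.0]], [95, [0.796, 0.046, -0.159], [0.0, -0.0145, -0.0]], [95, [0.788, 0.046, -0.195], [0.0, -0.0145, -0.0]], [95, [0.778, 0.046, -0.231], [0.0, -0.0145, -0.0]], [95, [0.767, 0.046, -0.266], [0.0, -0.0145, -0.0]], [95, [0.754, 0.047, -0.301], [0.0, -0.0145, -0.0]], [95, [0.739, 0.047, -0.335], [0.0, -0.0145, -0.0]], [95, [0.723, 0.047, -0.368], [0.0, -0.0145, -0.0]], [95, [0.706, 0.047, -0.401], [0.0, -0.0145, -0.0]], [95, [0.687, 0.046, -0.432], [0.0, -0.0145, -0.0]], [95, [0.667, 0.046, -0.463], [0.0, -0.0145, -0.0]], [95, [0.645, 0.046, -0.493], [0.0, -0.0145, -0.0]], [95, [0.622, 0.046, -0.522], [0.0, -0.0145, -0.0]]]
```

Request:
send_rows(increments=[[95,[0.79,0,0.17],[0,-0.0145,0]],[95,[0.8,0,0.13],[0,-0.0145,0]],[95,[0.81,0,0.1],[0,-0.0145,0]],[95,[0.81,0,0.06],[0,-0.0145,0]],[95,[0.81,0.05,0.02],[0,-0.0145,0]],[95,[0.81,0.05,-0.01],[0,-0.0145,0]],[95,[0.81,0.05,-0.05],[0,-0.0145,0]],[95,[0.81,0.05,-0.09],[0,-0.0145,0]],[95,[0.8,0.05,-0.12],[0,-0.0145,0]],[95,[0.8,0.05,-0.16],[0,-0.0145,0]],[95,[0.79,0.05,-0.2],[0,-0.0145,0]],[95,[0.78,0.05,-0.23],[0,-0.0145,0]]])

```text
time: 15.0
tcp_pos: [0.551, -0.0482, 0.1326]
eef_rot: [0.637, -0.319, 0.304, -0.632]
wrist_force: [0.0, -0.3, 0.6]
opening: 0.952
```

```bash
python3 - <<'E'
from plan import *
plan((.609,-.2165,.12),60,9,95)
E
```

```text
per row mm 19.8 deg 2.47
[[95, [0.75, 0.048, -0.253], [0.0004, -0.0137, -0.0006]], [95, [0.738, 0.05, -0.286], [0.0004, -0.0137, -0.0006]], [95, [0.725, 0.051, -0.317], [0.0004, -0.0137, -0.0006]], [95, [0.711, 0.052, -0.348], [0.0004, -0.0137, -0.0006]], [95, [0.695, 0.053, -0.379], [0.0004, -0.0137, -0.0006]], [95, [0.678, 0.053, -0.408], [0.0004, -0.0137, -0.0006]], [95, [0.66, 0.054, -0.437], [0.0004, -0.0137, -0.0006]], [95, [0.64, 0.055, -0.465], [0.0004, -0.0137, -0.0006]], [95, [0.619, 0.055, -0.493], [0.0004, -0.0137, -0.0006]]]
```

Request:
send_rows(increments=[[95,[0.75,0.05,-0.25],[0,-0.0137,0]],[95,[0.74,0.05,-0.29],[0,-0.0137,0]],[95,[0.72,0.05,-0.32],[0,-0.0137,0]],[95,[0.71,0.05,-0.35],[0,-0.0137,0]],[95,[0.7,0.05,-0.38],[0,-0.0137,0]],[95,[0.68,0.05,-0.41],[0,-0.0137,0]],[95,[0.65,0.05,-0.44],[0,-0.0137,0]],[95,[0.52,0.05,-0.38],[0,-0.0137,0]],[95,[0.35,0.05,-0.25],[0,-0.013,0]],[95,[0,0,0],[0,0,0]]])

```text
time: 16.25
tcp_pos: [0.6006, -0.2082, 0.1065]
eef_rot: [-0.683, 0.195, -0.166, 0.684]
wrist_force: [-0.6, -0.7, -0.6]
opening: 0.947
```

```bash
python3 - <<'E'
from plan import *
a=cap('wrist'); s=read_state(); print(s['tcp_pos'],R.from_quat(s['eef_rot']).as_matrix().round(3).tolist())
C,D=cloud('wrist'); w=C.reshape(-1,3);k=w[(D.ravel()>0)&(w[:,2]>.02)&(w[:,2]<.036)&(np.hypot(w[:,0]-.609,w[:,1]+.2165)<.035)]
print('tin',len(k),cv2.minEnclosingCircle((k[:,:2]*1000).astype(np.float32)),k.mean(0))
cv2.imwrite('pics/w3.png',a[...,::-1])
plan((.609,-.2165,.015),60,7,95)
E
```

```text
[ 0.60042232 -0.20773306  0.10649882] [[0.869, -0.04, 0.493], [-0.493, 0.011, 0.87], [-0.04, -0.999, -0.01]]
tin 2860 ((607.743408203125, -215.5416259765625), 26.14814567565918) [ 0.60646659 -0.21445275  0.0286734 ]
per row mm 13.2 deg 0.34
[[95, [0.088, 0.52, -0.014], [0.0005, 0.0003, -0.0018]], [95, [0.085, 0.52, -0.015], [0.0005, 0.0003, -0.0018]], [95, [0.082, 0.521, -0.016], [0.0005, 0.0003, -0.0018]], [95, [0.079, 0.521, -0.016], [0.0005, 0.0003, -0.0018]], [95, [0.076, 0.522, -0.017], [0.0005, 0.0003, -0.0018]], [95, [0.073, 0.522, -0.018], [0.0005, 0.0003, -0.0018]], [95, [0.07, 0.522, -0.018], [0.0005, 0.0003, -0.0018]]]
```

View pics/w3.png

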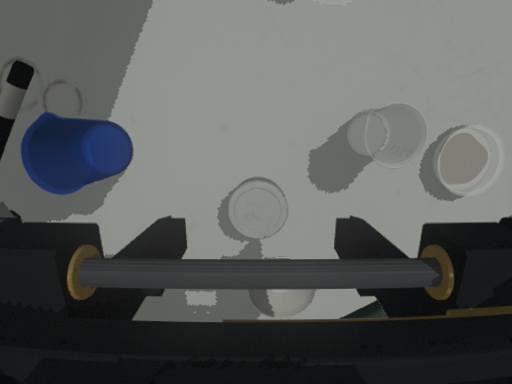

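The picture shows the tin centred between the fingers at (258,208). The small beaker and the bowl are clear of the finger paths. Tilt has built up to about 2°, so I'll correct it on the way down.

Request:
send_rows(increments=[[95,[0.09,0.5,0],[0,0,-0.005]],[95,[0.09,0.5,0],[0,0,-0.005]],[95,[0.08,0.5,-0.01],[0,0,-0.003]],[95,[0.05,0.2,-0.01],[0,0,0]],[95,[0,0,0],[0,0,0]]])

```text
time: 16.92
tcp_pos: [0.605, -0.2092, 0.0613]
eef_rot: [0.687, -0.182, 0.18, -0.68]
wrist_force: [-0.7, -0.5, 0.4]
opening: 0.948
```

```bash
python3 - <<'E'
from plan import *
s=read_state(); print(s['tcp_pos'],R.from_quat(s['eef_rot']).as_matrix().round(3).tolist())
plan((.608,-.2158,.0145),60,4,95)
E
```

```text
[ 0.60497558 -0.20923906  0.06130094] [[0.869, -0.006, 0.495], [-0.495, -0.008, 0.869], [-0.001, -1.0, -0.009]]
per row mm 11.8 deg 0.16
[[95, [0.059, 0.468, -0.038], [0.0008, 0.0005, -0.0001]], [95, [0.059, 0.468, -0.039], [0.0008, 0.0005, -0.0001]], [95, [0.059, 0.468, -0.04], [0.0008, 0.0005, -0.0001]], [95, [0.059, 0.468, -0.041], [0.0008, 0.0005, -0.0001]]]
```

Request:
send_rows(increments=[[95,[0.06,0.47,-0.04],[0.001,0,0]],[95,[0.06,0.47,-0.04],[0.001,0,0]],[95,[0.06,0.45,-0.04],[0.001,0,0]],[95,[0.06,0.3,-0.04],[0,0,0]],[95,[0,0.05,0],[0,0,0]],[95,[0,0,0],[0,0,0]]])

```text
time: 17.68
tcp_pos: [0.6086, -0.2167, 0.0149]
eef_rot: [-0.683, 0.181, -0.181, 0.684]
wrist_force: [0.7, 0.2, -0.3]
opening: 0.948
```

```bash
python3 - <<'E'
from plan import *
s=read_state(); print(s['tcp_pos'],R.from_quat(s['eef_rot']).as_matrix().round(3).tolist())
plan((.608,-.2158,.0145),60,1,95)
E
```

```text
[ 0.60856048 -0.21672118  0.01494572] [[0.869, -0.0, 0.495], [-0.495, 0.001, 0.869], [-0.001, -1.0, 0.001]]
per row mm 1.2 deg 0.33
[[95, [-0.038, 0.018, 0.021], [-0.0002, 0.0018, -0.0003]]]
```

Request:
send_rows(increments=[[40,[0,0,0],[0,0,0]],[40,[0,0,0],[0,0,0]],[40,[0,0,0],[0,0,0]],[40,[0,0,0],[0,0,0]],[40,[0,0,0],[0,0,0]],[40,[0,0,0],[0,0,0]],[40,[0,0,0],[0,0,0]]])

```text
time: 18.55
tcp_pos: [0.6093, -0.2168, 0.0162]
eef_rot: [-0.683, 0.181, -0.181, 0.684]
wrist_force: [0.2, 0.3, -0.0]
opening: 0.58
```

Request:
send_rows(increments=[[40,[0,-0.2,0],[0,0,0]],[40,[0,-0.6,0],[0,0,0]],[40,[0,-0.9,0],[0,0,0]],[40,[0,-0.9,0],[0,0,0]],[40,[0,-0.9,0],[0,0,0]],[40,[0,-0.4,0],[0,0,0]]])

```text
time: 19.3
tcp_pos: [0.6095, -0.217, 0.1206]
eef_rot: [0.684, -0.18, 0.182, -0.684]
wrist_force: [0.2, -0.7, 0.1]
opening: 0.577
```

```bash
python3 - <<'E'
from plan import *
a=cap('side');w=cap('wrist');s=read_state(); print(s['tcp_pos'],s['opening'])
a=cv2.resize(a[...,::-1],(512,384)); cv2.imwrite('pics/s4.png',cv2.resize(np.hstack([a[100:384],w[100:384,:,::-1]]),(800,222),interpolation=cv2.INTER_AREA))
plan((.4846,.124,.14),5.35,20,40)
E
```

```text
[ 0.60956906 -0.21704261  0.12003705] 0.5759479860959502
per row mm 18.2 deg 2.75
[[40, [-0.555, -0.041, 0.469], [-0.0, 0.0153, 0.0]], [40, [-0.576, -0.041, 0.442], [-0.0, 0.0153, 0.0]], [40, [-0.597, -0.041, 0.414], [-0.0, 0.0153, 0.0]], [40, [-0.616, -0.041, 0.385], [-0.0, 0.0153, 0.0]], [40, [-0.634, -0.041, 0.355], [-0.0, 0.0153, 0.0]], [40, [-0.65, -0.041, 0.324], [-0.0, 0.0153, 0.0]], [40, [-0.665, -0.041, 0.292], [-0.0, 0.0153, 0.0]], [40, [-0.678, -0.041, 0.26], [-0.0, 0.0153, 0.0]], [40, [-0.69, -0.041, 0.227], [-0.0, 0.0153, 0.0]], [40, [-0.7, -0.041, 0.194], [-0.0, 0.0153, 0.0]], [40, [-0.709, -0.041, 0.16], [-0.0, 0.0153, 0.0]], [40, [-0.715, -0.041, 0.126], [-0.0, 0.0153, 0.0]], [40, [-0.721, -0.041, 0.091], [-0.0, 0.0153, 0.0]], [40, [-0.724, -0.041, 0.057], [-0.0, 0.0153, 0.0]], [40, [-0.726, -0.04, 0.022], [-0.0, 0.0153, 0.0]], [40, [-0.726, -0.04, -0.013], [-0.0, 0.0153, 0.0]], [40, [-0.725, -0.04, -0.048], [-0.0, 0.0153, 0.0]], [40, [-0.722, -0.04, -0.083], [-0.0, 0.0153, 0.0]], [40, [-0.717, -0.04, -0.117], [-0.0, 0.0153, 0.0]], [40, [-0.71, -0.04, -0.151], [-0.0, 0.0153, 0.0]]]
```

View pics/s4.png

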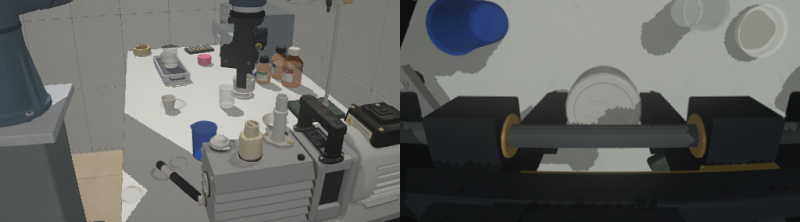

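The tin is lifted and level between the fingers, at (603,95) in the right panel. The beaker stands in the box at (168,58) in the left. Carrying on.

Request:
send_rows(increments=[[40,[-0.35,-0.04,0.3],[0,0.008,0]],[40,[-0.57,-0.04,0.44],[0,0.0153,0]],[40,[-0.6,-0.04,0.41],[0,0.0153,0]],[40,[-0.62,-0.04,0.38],[0,0.0153,0]],[40,[-0.63,-0.04,0.35],[0,0.0153,0]],[40,[-0.65,-0.04,0.32],[0,0.0153,0]],[40,[-0.67,-0.04,0.29],[0,0.0153,0]],[40,[-0.68,-0.04,0.26],[0,0.0153,0]],[40,[-0.69,-0.04,0.23],[0,0.0153,0]],[40,[-0.7,-0.04,0.19],[0,0.0153,0]],[40,[-0.71,-0.04,0.16],[0,0.0153,0]],[40,[-0.71,-0.04,0.13],[0,0.0153,0]]])

```text
time: 20.9
tcp_pos: [0.5201, -0.0036, 0.1198]
eef_rot: [0.603, -0.378, 0.361, -0.602]
wrist_force: [-0.3, 0.2, -0.3]
opening: 0.577
```

```bash
python3 - <<'E'
from plan import *
plan((.4846,.124,.135),5.35,8,40)
E
```

```text
per row mm 16.7 deg 2.7
[[40, [-0.651, -0.065, 0.129], [0.0007, 0.015, -0.0007]], [40, [-0.656, -0.066, 0.099], [0.0007, 0.015, -0.0007]], [40, [-0.66, -0.068, 0.068], [0.0007, 0.015, -0.0007]], [40, [-0.662, -0.069, 0.037], [0.0007, 0.015, -0.0007]], [40, [-0.663, -0.07, 0.006], [0.0007, 0.015, -0.0007]], [40, [-0.662, -0.072, -0.025], [0.0007, 0.015, -0.0007]], [40, [-0.66, -0.073, -0.056], [0.0007, 0.015, -0.0007]], [40, [-0.657, -0.075, -0.087], [0.0007, 0.015, -0.0007]]]
```

Request:
send_rows(increments=[[40,[-0.65,-0.1,0.13],[0.001,0.015,-0.001]],[40,[-0.66,-0.1,0.1],[0.001,0.015,-0.001]],[40,[-0.66,-0.1,0.07],[0.001,0.015,-0.001]],[40,[-0.66,-0.07,0.04],[0.001,0.015,-0.001]],[40,[-0.66,-0.07,0],[0,0.015,0]],[40,[-0.6,-0.07,-0.03],[0,0.015,0]],[40,[-0.5,0,-0.05],[0,0.015,0]],[40,[-0.35,0,-0.06],[0,0.012,0]],[40,[0,0,0],[0,0,0]]])

```text
time: 22.02
tcp_pos: [0.4745, 0.1215, 0.1247]
eef_rot: [0.525, -0.486, 0.47, -0.516]
wrist_force: [-0.4, -0.1, -0.6]
opening: 0.577
```

```bash
python3 - <<'E'
from plan import *
a=cap('top');w=cap('wrist');s=read_state(); print(s['tcp_pos'],s['opening'],R.from_quat(s['eef_rot']).as_matrix().round(3).tolist())
b=cv2.resize(a[180:260,90:230,::-1],(672,384),interpolation=cv2.INTER_CUBIC)
cv2.imwrite('pics/s5.png',cv2.resize(np.hstack([b,w[...,::-1]]),(800,260),interpolation=cv2.INTER_AREA))
plan((.4846,.124,.06),5.35,6,40)
E
```

```text
[0.47502347 0.12082276 0.12495141] 0.5723531458574082 [[0.085, -0.025, 0.996], [-0.996, 0.006, 0.085], [-0.008, -1.0, -0.024]]
per row mm 11.0 deg 0.26
[[40, [-0.012, 0.431, 0.076], [0.0013, -0.0004, -0.0004]], [40, [-0.013, 0.432, 0.074], [0.0013, -0.0004, -0.0004]], [40, [-0.013, 0.432, 0.072], [0.0013, -0.0004, -0.0004]], [40, [-0.014, 0.432, 0.071], [0.0013, -0.0004, -0.0004]], [40, [-0.014, 0.433, 0.069], [0.0013, -0.0004, -0.0004]], [40, [-0.015, 0.433, 0.067], [0.0013, -0.0004, -0.0004]]]
```

View pics/s5.png

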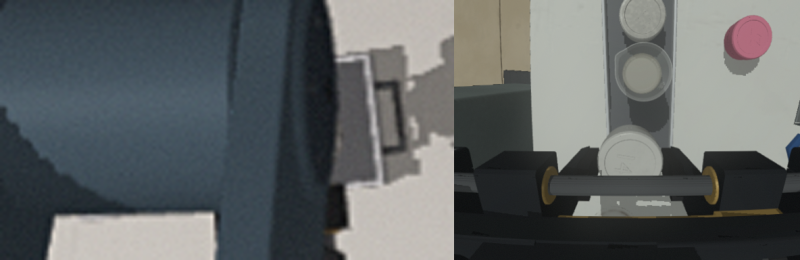

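In the wrist panel the beaker stands mid-box at (643,72) beside the packed tin at (643,15). The held tin at (630,155) needs about 9 mm more +x. Lowering with that and a tilt correction.

Request:
send_rows(increments=[[40,[0,0.2,0.1],[0.002,0,-0.001]],[40,[0,0.4,0.1],[0.002,0,-0.001]],[40,[-0.01,0.4,0.08],[0.002,0,0]],[40,[-0.01,0.4,0.06],[0.001,0,0]],[40,[-0.01,0.4,0.03],[0,0,0]],[40,[0,0.2,0],[0,0,0]],[40,[0,0,0],[0,0,0]]])

```text
time: 23.0
tcp_pos: [0.4837, 0.1215, 0.0699]
eef_rot: [0.521, -0.48, 0.477, -0.52]
wrist_force: [-0.2, -0.2, -0.8]
opening: 0.577
```

```bash
python3 - <<'E'
from plan import *
s=read_state(); print(s['tcp_pos'],s['opening'],R.from_quat(s['eef_rot']).as_matrix().round(3).tolist())
plan((.4846,.124,.04),5.35,3,40)
E
```

```text
[0.48366833 0.12152077 0.06986958] 0.5765271795498582 [[0.084, -0.003, 0.996], [-0.996, 0.001, 0.084], [-0.002, -1.0, -0.003]]
per row mm 10.0 deg 0.19
[[40, [-0.031, 0.398, 0.016], [0.0003, -0.001, -0.0002]], [40, [-0.031, 0.398, 0.016], [0.0003, -0.001, -0.0002]], [40, [-0.032, 0.398, 0.016], [0.0003, -0.001, -0.0002]]]
```

Request:
send_rows(increments=[[40,[-0.03,0.4,0.02],[0,0,0]],[40,[-0.03,0.35,0.02],[0,0,0]],[40,[-0.03,0.2,0],[0,0,0]],[40,[0,0.1,0],[0,0,0]],[40,[0,0,0],[0,0,0]]])

```text
time: 23.62
tcp_pos: [0.4849, 0.1241, 0.0422]
eef_rot: [0.521, -0.479, 0.478, -0.52]
wrist_force: [-0.2, -0.4, -0.3]
opening: 0.579
```

Request:
send_rows(increments=[[40,[0,0.06,0],[0,0,0]],[40,[0,0,0],[0,0,0]]])

```text
time: 23.88
tcp_pos: [0.4852, 0.1241, 0.041]
eef_rot: [-0.521, 0.479, -0.478, 0.521]
wrist_force: [-0.7, 0.0, -0.6]
opening: 0.577
```

Request:
send_rows(increments=[[40,[0,0.06,0],[0,0,0]],[40,[0,0,0],[0,0,0]]])

```text
time: 24.12
tcp_pos: [0.4854, 0.1241, 0.0396]
eef_rot: [-0.52, 0.479, -0.478, 0.521]
wrist_force: [-0.3, 0.8, -0.4]
opening: 0.579
```

Request:
send_rows(increments=[[40,[0,0.08,0],[0,0,0]],[40,[0,0.06,0],[0,0,0]],[40,[0,0,0],[0,0,0]]])

```text
time: 24.5
tcp_pos: [0.4854, 0.1241, 0.0359]
eef_rot: [-0.52, 0.479, -0.478, 0.521]
wrist_force: [0.1, 0.8, -1.3]
opening: 0.574
```

Request:
send_rows(increments=[[40,[0,0.05,0],[0,0,0]],[40,[0,0,0],[0,0,0]]])

```text
time: 24.75
tcp_pos: [0.4854, 0.1241, 0.0346]
eef_rot: [-0.52, 0.479, -0.478, 0.521]
wrist_force: [0.8, -0.0, -0.4]
opening: 0.577
```

Request:
send_rows(increments=[[40,[0,0.04,0],[0,0,0]],[40,[0,0,0],[0,0,0]]])

```text
time: 25.0
tcp_pos: [0.4857, 0.1242, 0.0342]
eef_rot: [-0.52, 0.479, -0.478, 0.521]
wrist_force: [-0.4, 0.2, -0.3]
opening: 0.579
```

Request:
send_rows(increments=[[40,[0,0.04,0],[0,0,0]],[40,[0,0.02,0],[0,0,0]]])

```text
time: 25.25
tcp_pos: [0.4858, 0.1242, 0.034]
eef_rot: [-0.521, 0.479, -0.478, 0.521]
wrist_force: [-3.8, -0.5, 6.8]
opening: 0.575
```

Contact on the floor, at the height I expected (34 mm). Releasing and lifting.

Request:
send_rows(increments=[[40,[0,-0.01,0],[0,0,0]],[70,[0,0,0],[0,0,0]],[85,[0,0,0],[0,0,0]],[90,[0,0,0],[0,0,0]],[90,[0,0,0],[0,0,0]]])

```text
time: 25.88
tcp_pos: [0.4858, 0.1242, 0.034]
eef_rot: [-0.52, 0.479, -0.478, 0.521]
wrist_force: [-0.6, 0.1, -0.5]
opening: 0.902
```

Request:
send_rows(increments=[[90,[0,-0.2,0],[0,0,0]],[90,[0,-0.6,0],[0,0,0]],[90,[0,-0.9,0],[0,0,0]],[90,[0,-0.9,0],[0,0,0]],[90,[0,-0.9,0],[0,0,0]],[90,[0.3,-0.9,0],[0,0,0]],[90,[0.8,-0.5,0],[0,0,0]],[90,[0.9,0,0],[0,0,0]],[90,[0.9,0,0],[0,0,0]],[90,[0.9,0,0],[0,0,0]],[90,[0.9,0,0],[0,0,0]],[90,[0.9,0,0],[0,0,0]]])

```text
time: 27.38
tcp_pos: [0.5005, -0.0182, 0.1739]
eef_rot: [-0.519, 0.474, -0.481, 0.525]
wrist_force: [0.2, -0.0, 0.3]
opening: 0.901
```

Request:
send_rows(increments=[[90,[0.9,0,0],[0,0,0]],[90,[0.9,0,0],[0,0,0]],[90,[0.9,0,0],[0,0,0]],[90,[0.9,0,0],[0,0,0]],[90,[0.9,0,0],[0,0,0]],[90,[0.6,0,0],[0,0,0]],[90,[0.2,0,0],[0,0,0]],[90,[0,0,0],[0,0,0]]])

```text
time: 28.38
tcp_pos: [0.5135, -0.1559, 0.1829]
eef_rot: [-0.517, 0.471, -0.484, 0.525]
wrist_force: [0.1, 0.1, 0.0]
opening: 0.904
```

```bash
python3 - <<'E'
from plan import *
a=cap('top');b=cap('side');s=read_state(); print(s['time'],s['tcp_pos'],s['wrist_force'])
x=cv2.resize(a[170:270,85:235,::-1],(576,384),interpolation=cv2.INTER_CUBIC)
y=cv2.resize(b[140:224,165:277,::-1],(512,384),interpolation=cv2.INTER_CUBIC)
cv2.imwrite('pics/s6.png',cv2.resize(np.hstack([x,y]),(800,282),interpolation=cv2.INTER_AREA))
C,D=cloud('top');w=C.reshape(-1,3);c=np.array([.4787,.1868]);ax=np.array([-.0932,.9956]);bx=np.array([.9956,.0932])
q=np.stack([(w[:,:2]-c)@bx,(w[:,:2]-c)@ax,w[:,2]],1);q=q[(abs(q[:,0])<.04)&(abs(q[:,1])<.1)]
for lo,hi,y0,y1,n in[(.04,.052,.03,.1,'packed'),(.04,.052,-.1,-.031,'tin'),(.08,.1,-.045,.045,'beaker rim')]:
    k=q[(q[:,2]>lo)&(q[:,2]<hi)&(q[:,1]>y0)&(q[:,1]<y1)]; print(n,len(k),(cv2.minEnclosingCircle((k[:,:2]*1000).astype(np.float32)),k.mean(0).round(4),k[:,2].std().round(4)) if len(k)>3 else '')
E
```

```text
28.475 [ 0.51349201 -0.1554156   0.18277595] [-0.75087214 -0.0963652   0.0687555 ]
packed 439 (((2.3924102783203125, 65.8652572631836), 26.05501365661621), array([0.0019, 0.0657, 0.0454]), np.float64(0.0016))
tin 468 (((1.4738759994506836, -63.577999114990234), 25.786602020263672), array([ 0.0012, -0.0638,  0.0452]), np.float64(0.0016))
beaker rim 145 (((0.9458351135253906, 5.118879795074463), 28.441566467285156), array([0.0025, 0.0101, 0.0864]), np.float64(0.0023))
```

View pics/s6.png

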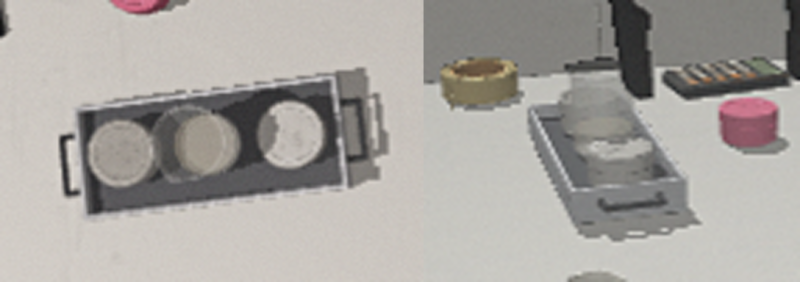

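All three stand in one row inside the box: packed tin at (123,152), beaker base at (205,143) and loose tin at (292,134) in the left panel. Both lids are at the same height and the arm is clear.

```bash
python3 -c "
from workcell import *
print(close_job())"
```

```text
the job is handed in; nothing more can be done
None
```

I stood the large clear beaker in the middle of the box and then the loose tin at its −y end. I lowered each one until it touched the floor before letting go. The job was handed in at about 28.5 s, against the 51 s limit.

**Final top-camera check:**
- Both tins' lids measured 45 mm above the table, so both stand flat on the box's floor. They sit at about +66 mm and −64 mm along the box, within about 2 mm of its centre line.
- The beaker looks upright between them. Its rim fit came out at about +5 mm along the box, against +1 to +2 mm where I released it. The rim measured 86 mm high against the 89 mm expected. Both fit loose depth readings off the glass and the spout, and I did not look further into them.

**Forces:** The highest wrist force I read was about 15 N when the beaker touched the floor, and about 7 N for the tin. The arm was clear of everything at the end, and I moved nothing but the beaker and the tin.

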